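Set a thumbwheel resistance decade box to 4-7-2 and load it

TASK

On the test bench, set the three thumbwheels of the cream decade box to yellow - violet - red (4-7-2), left to right as seen from the robot, each clicked into its digit, by rolling them with a fingertip; then press the green load button fully down and let it come back up. Never push on the box, its wheels or the button with more than about 10 N, do not press the button before all three wheels are right, and leave everything else on the bench where it is.

Things in the scene. Friction and masses are not known exactly. Their poses are not given: they have to be found in the camera images.
- unit: Cream decade box fixed to the bench, 170 (x) x 210 (y) x 75 mm high; origin: centre of its underside; x away from the robot, y to its left, yaw within 0.35 rad. On the flat top, three thumbwheels in slots on one axle along y (x = 0; y = +65, +25, -15 mm) stand out 7 to 19 mm; green button at right; two posts 15 mm tall at x = +66, y = +50 and 0 mm.
- panel (a point): Centre of the box's flat top, 75 mm up. Wheel rims bear ten patches in resistor colours: 0 black, 1 brown, 2 red, 3 orange, 4 yellow, 5 green, 6 blue, 7 violet, 8 grey, 9 white; the digit set is the patch uppermost, between the white index bars.
- wheel_1 (a joint): Angle (rad) of the left thumbwheel, r = 25 mm, 18 mm wide: 15.7 mm of rim per digit. Digit = value / 0.6283 modulo 10 (endless, either way; values over 6.28 or below 0 occur): at k x 0.6283 patch k is uppermost. Grows as the wheel's top moves along the box's +x. A spring pawl clicks it into each digit: leaving one takes about 2 N along the rim; left well past half way it snaps on to the next, left near half way it may hang between. Wanted: 4, yellow.
- wheel_2 (a joint): Angle (rad) of the middle thumbwheel, r = 25 mm, 18 mm wide: 15.7 mm of rim per digit. Digit = value / 0.6283 modulo 10 (endless, either way; values over 6.28 or below 0 occur): at k x 0.6283 patch k is uppermost. Grows as the wheel's top moves along the box's +x. A spring pawl clicks it into each digit: leaving one takes about 2 N along the rim; left well past half way it snaps on to the next, left near half way it may hang between. Wanted: 7, violet.
- wheel_3 (a joint): Angle (rad) of the right thumbwheel, r = 25 mm, 18 mm wide: 15.7 mm of rim per digit. Digit = value / 0.6283 modulo 10 (endless, either way; values over 6.28 or below 0 occur): at k x 0.6283 patch k is uppermost. Grows as the wheel's top moves along the box's +x. A spring pawl clicks it into each digit: leaving one takes about 2 N along the rim; left well past half way it snaps on to the next, left near half way it may hang between. Wanted: 2, red.
- wheel_1_nominal (a point): Point fixed on the box: nominal top of the left wheel's rim, 13 mm above the panel. The real top is up to 6 mm higher or lower (differs per start, same for all wheels, not measured: feel for it). The bank of wheels is sprung: it yields from about 1 N down, 1 mm per 12 N, hard stop after 3 mm. A closed fingertip pressed down with 6 to 9 N and dragged along the box's x turns a wheel; less slips at the clicks.
- wheel_2_nominal (a point): Point fixed on the box: nominal top of the middle wheel's rim, 13 mm above the panel. The real top is up to 6 mm higher or lower (differs per start, same for all wheels, not measured: feel for it).
- wheel_3_nominal (a point): Point fixed on the box: nominal top of the right wheel's rim, 13 mm above the panel. The real top is up to 6 mm higher or lower (differs per start, same for all wheels, not measured: feel for it).
- load (a joint): Travel of the green load button, in m: 0 up, 0.006 fully down; it goes straight down against a spring (1.5 N at first, 5 N fully down, then a hard stop) and springs back.
- load_top (a point): Centre of the top face of the green round load button (24 mm across, in a black collar 40 mm across and 12 mm high, at the box's x = 0, y = -78 mm); its top stands 22 mm above the panel when up, moves with the button.
- multimeter: Orange hand multimeter lying flat, 160 x 80 x 42 mm; origin at the centre of its underside. Bystander.
- screwdriver: Screwdriver with a red handle, 200 mm long, 26 mm thick, lying between the box and the robot; origin under its middle. Bystander.
- tape: Roll of tape, 90 mm across, 25 mm high; origin at the centre of its underside. Bystander.
- weight: Round steel weight, 52 mm across, 45 mm high; origin at the centre of its underside. Bystander.
- flux: Clear bottle with a red cap, 44 mm across, 110 mm high; origin at the centre of its underside. Bystander.
- mouse: Black computer mouse, 105 x 60 x 34 mm; origin at the centre of its underside. Bystander.
- board: Small green circuit board, 70 x 50 mm, lying beyond the box; origin at the centre of its underside. Bystander.

How it is judged:
By the outcome, as a careful person would: the job done as asked, in the order asked, and still so for the second after the job is handed in, with the robot touching nothing.
It also fails if it takes over 72 s, if anything falls off the work surface, if the arm or the gripper's body presses on something with over 40 N, if the wrist force passes 120 N, or if a joint passes its speed limit or range.

ROBOT

A 6-joint arm with a two-finger parallel gripper is mounted at the origin on the work surface. World frame = base frame: x ahead of the robot, y to its left, z up, the work surface at z = 0. Lengths are in m, angles in rad, forces in N, time in s.
With the tool pointing down it reaches from about 0.275 to 0.725 m from the base axis. Payload 5.6 kg.
Tool frame: the origin (TCP) lies midway between the tips of the shut fingers; the grasp point (between the pads) lies 19 mm behind it; z points along the fingers, y is the line along which they close (so a half turn about z gives the same grasp; the last joint's range is limited). The gripper opens to 85 mm and grips with 20 to 120 N. Pads are 22 mm wide; open, the fingers measure 114 mm over their backs; the gripper's body (76 mm by 85 mm) begins 54 mm behind the grasp point. The pads swing forward as they close: fully open they stand 13 mm farther back than shut.
Start: joints at [-0.856, 0.255, 0.108, 0, -1.424, -0.285], TCP at [0.229, -0.5, 0.231] pointing down, gripper open.
Joint ranges: [-2.95, 2.95], [-1.21, 1.97], [-1.09, 1.5], [-2.87, 1.71], [-2.94, -0.07], [-3.05, 3.05]. Speed limits (rad/s): [2.57, 2.57, 3.14, 3.14, 3.14, 3.14].

INTERFACE

Orientations are given as [roll, pitch, yaw] about the fixed x, y, z axes, in that order (R = Rz(yaw) Ry(pitch) Rx(roll)).
In Python, from bench import r gives the robot as it stands.
- The arm moves only by the shell command python3 -m pendant 'ROWS'. ROWS is JSON, a list of rows, each an object with "dp": the shift along the tool's x, y, z normalised to -1 to 1, where 1 is 200 mm, a list of three; "rot": the turn, a rotation vector about the tool's x, y, z normalised to -1 to 1, where 1 is 30 degrees, a list of three; "jaw": the closure, from -1 (fully open) to 1 (shut), so that 0 is half open. A call has 1 to 10 rows; each row is the pose to reach, as a shift and turn from the pose commanded when the call began, along the tool's axes at that moment; what a row does not reach only later rows make up. A row lasts 1/8 s, in which the tool goes at most 62.5 mm and 10.7 degrees, less where a joint would pass 70% of its speed; a pose out of reach is approached as far as the arm can. A call with a number of a shift or a turn outside -1 to 1 is refused whole. A call with a gripper value outside its range is refused whole. The fingers move at their own pace and stop on an object; the grip force is fixed at half the most. Time passes only in rows, so rows that repeat a pose let the fingers close. It gives the time, the measured TCP pose, the force, the opening and the grip force at its end, in the units of the state.
- r.read_state(): the state, without advancing time (a new reading comes with each control period).
- r.capture(name): name is "side" or "top"; returns a dict with "color" (480x640x3 uint8, red, green, blue), "camera_matrix" (3x3 intrinsics, pixels), "dist" ([k1, k2, p1, p2, k3] as OpenCV has them; the pictures are not rectified), "extrinsics" (4x4, takes a point from camera to world coordinates). Camera axes: x right, y up, looking along -z (the intrinsics and any distortion apply to the point x, -y, -z); pixel columns grow to the right and rows downward; lengths in m; the calibration is good to about 2 mm. A picture is of the moment at which its call begins. There is no depth.
- r.hand_in(): hands the job in; it is judged then, once.
Trained networks look in a picture, given as the dict that the camera call returned (one of the last four; its "shot" number tells which), for a name from the list of things; names that differ only in an ending like _2 or _b are one class to them, and where a whole thing is asked for, a point or a joint stands for the part that bears it (a point fixed in the world has none). Each returns a list of dicts, best first, with "score" (0 to 1); they miss things now and then, are a little off and sometimes report something else, mostly with a low value. They report only what shows in the picture. A call takes as long as a camera call.
- r.find_in(label, picture): "centre" ([x, y, z] in m, in world coordinates, good to about 4 mm: the middle of the surface that is visible of it).
The state is a dict: "t": time; "joint_pos": joint angles; "qd": joint speeds; "effort": joint torques, N m; "ee_pos": TCP position; "tcp_rot": TCP orientation; "contact_force": force on the tool from outside, world axes, zero at the start; "ft_torque": the same for the moment, N m; "width": finger opening in m; "gripper_force": force on a finger pad.
Only numpy, scipy, OpenCV 4.12 (cv2) and the standard library are available. Lean on these libraries where they do the work, as an engineer would, in place of code of your own. Each camera call takes 0.05 s, during which the arm holds its last target. There are 200 camera calls.

## Working session

There is one attempt and no reset: what is moved stays moved. The work goes in short steps, Python scripts to look and compute and a shell command to move; the robot and the scene stay as the last step left them, time stands still between calls to the robot, and variables do not carry over. Pictures are saved under pics/ and viewed, at most 10 in all, crops included, and the job is handed in when it is done.

```bash
mkdir -p pics; ls; cat > h.py <<'E'
from bench import r
import numpy as np, cv2
def save(c,name,crop=None,scale=1):
    im=c["color"][:,:,::-1]
    if crop: x0,y0,x1,y1=crop; im=im[y0:y1,x0:x1]
    if scale!=1: im=cv2.resize(im,None,fx=scale,fy=scale,interpolation=cv2.INTER_CUBIC)
    cv2.imwrite("pics/"+name+".png",im)
def proj(c,P):
    E=np.linalg.inv(np.array(c["extrinsics"])); p=(E[:3,:3]@np.atleast_2d(P).T).T+E[:3,3]
    p=p*[1,-1,-1]
    return cv2.projectPoints(p,np.zeros(3),np.zeros(3),np.array(c["camera_matrix"]),np.array(c["dist"]))[0][:,0]
def ray(c,uv,z):
    n=cv2.undistortPoints(np.array([[uv]],float),np.array(c["camera_matrix"]),np.array(c["dist"]))[0,0]
    E=np.array(c["extrinsics"]); d=E[:3,:3]@np.array([n[0],-n[1],-1]); o=E[:3,3]
    return o+d*(z-o[2])/d[2]
E
python3 - <<'E'
from h import *
np.set_printoptions(precision=4,suppress=True)
a=r.capture("top"); b=r.capture("side")
save(a,"top0"); save(b,"side0")
for n in ["unit","panel","wheel_1","load_top","screwdriver","flux"]:
    for c,nm in((a,"top"),(b,"side")):
        try:print(n,nm,[(np.round(d["centre"],4),round(d["score"],2)) for d in r.find_in(n,c)[:4]])
        except Exception as e: print(n,e)
print(a["extrinsics"],b["extrinsics"]); s=r.read_state(); print(s)
E
```

```text
pics
unit top [(array([ 0.5653, -0.0603,  0.0761]), 0.8), (array([ 0.6817, -0.3653,  0.0248]), 0.72)]
unit side [(array([ 0.567 , -0.0266,  0.0718]), 0.88)]
panel top [(array([ 0.5673, -0.0543,  0.0712]), 0.66)]
panel side [(array([ 0.5662, -0.0287,  0.0755]), 0.56)]
wheel_1 top [(array([0.59  , 0.009 , 0.0813]), 0.69), (array([ 0.5677, -0.0668,  0.0789]), 0.54), (array([ 0.5737, -0.0316,  0.0834]), 0.51)]
wheel_1 side [(array([ 0.5676, -0.0672,  0.0838]), 0.6), (array([0.5915, 0.014 , 0.0783]), 0.49), (array([ 0.5662, -0.0236,  0.072 ]), 0.48), (array([ 0.5747, -0.0288,  0.0811]), 0.46)]
load_top top [(array([ 0.5508, -0.1329,  0.0981]), 0.56), (array([ 0.5664, -0.0577,  0.0715]), 0.19)]
load_top side []
screwdriver top [(array([ 0.4366, -0.0434,  0.0236]), 0.67), (array([ 0.568 , -0.0542,  0.0761]), 0.23)]
screwdriver side [(array([ 0.435 , -0.0342,  0.0288]), 0.76)]
flux top [(array([0.7441, 0.304 , 0.0678]), 0.57)]
flux side [(array([0.7378, 0.3123, 0.0714]), 0.92), (array([ 0.409 , -0.4005,  0.033 ]), 0.41)]
[[-0.0172  0.9856 -0.168   0.3243]
 [-0.9998 -0.0179 -0.0028 -0.0147]
 [-0.0058  0.1679  0.9858  1.4699]
 [ 0.      0.      0.      1.    ]] [[-0.929   0.2781 -0.2444  0.3141]
 [-0.3697 -0.7296  0.5753  0.6217]
 [-0.0184  0.6247  0.7806  0.9441]
 [ 0.      0.      0.      1.    ]]
{'t': 0.7, 'joint_pos': array([-0.8564,  0.2551,  0.1082,  0.    , -1.4239, -0.2846]), 'qd': array([ 0.0003, -0.0005, -0.0004,  0.001 ,  0.0001, -0.0008]), 'effort': array([  0.0016, -38.6291,  23.8038,   5.367 ,  -0.0004,   0.    ]), 'ee_pos': array([ 0.2292, -0.5   ,  0.2313]), 'tcp_rot': array([-3.1416, -0.    , -2.7118]), 'contact_force': array([ 0.0828, -0.1198, -0.2159]), 'ft_torque': array([0.0386, 0.0132, 0.0192]), 'gripper_force': 0.0, 'width': 0.08583622103667621}
```

```bash
python3 - <<'E'
from h import *
a=cv2.imread("pics/top0.png"); b=cv2.imread("pics/side0.png")
c=r.capture("top"); d=r.capture("side")
u=proj(c,[[.567,-.055,.075]])[0]; v=proj(d,[[.567,-.04,.075]])[0]; print(u,v)
x,y=map(int,u);X,Y=map(int,v)
A=cv2.resize(a[y-65:y+65,x-87:x+87],None,fx=4.5,fy=4.5,interpolation=cv2.INTER_CUBIC)
B=cv2.resize(b[Y-75:Y+75,X-100:X+100],None,fx=4,fy=4,interpolation=cv2.INTER_CUBIC)
cv2.imwrite("pics/A.png",A);cv2.imwrite("pics/B.png",B)
print(x-87,y-65,X-100,Y-75)
E
```

```text
[333.82510039 245.90397141] [324.70154841 233.9776843 ]
246 180 224 158
```

View pics/top0.png

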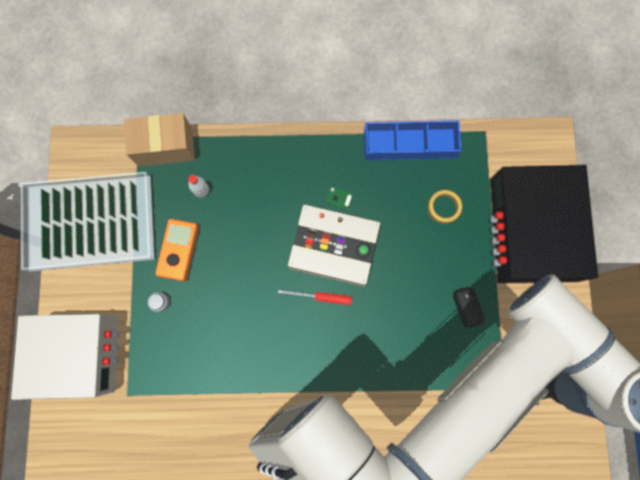

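View pics/A.png

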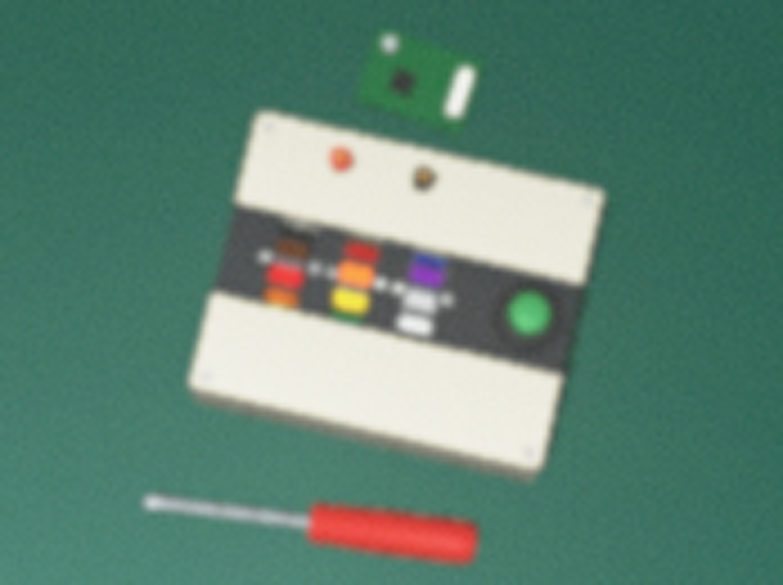

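View pics/B.png

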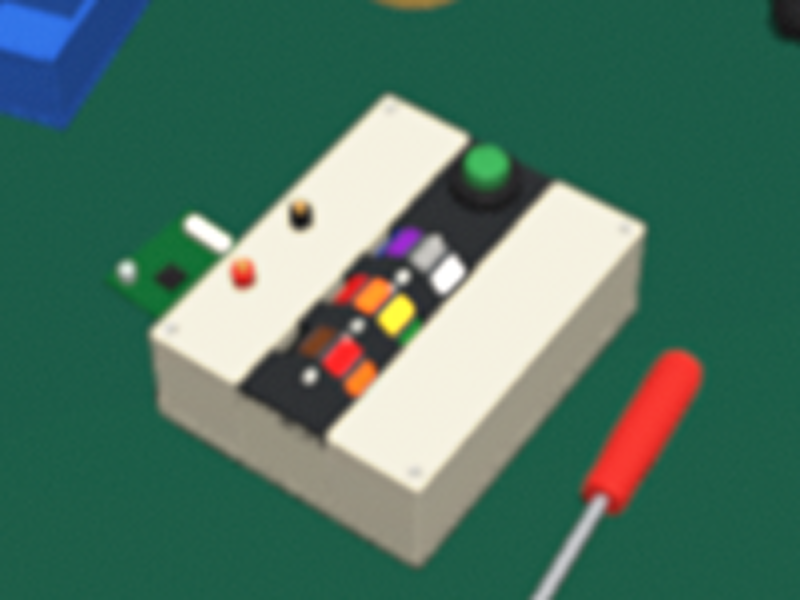

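```bash
cat >> h.py <<'E'
BOX=dict(x=0,y=0,yaw=0)
def w(b,p): # box->world
    c,s=np.cos(b[2]),np.sin(b[2]); p=np.atleast_2d(p)
    return np.c_[b[0]+c*p[:,0]-s*p[:,1], b[1]+s*p[:,0]+c*p[:,1], p[:,2]]
E
python3 - <<'E'
from h import *
from scipy.optimize import least_squares
np.set_printoptions(precision=4,suppress=True)
a=r.capture("top"); b=r.capture("side")
A=np.array([(258,112),(605,188),(543,468),(191,388),(530,313)])/4.5+[246,180]
B=np.array([(388,95),(645,228),(418,492),(152,332),(486,158)])/4+[224,158]
# FL FR NR NL button
FL,FR,NR,NL,bt=(.085,.105,.075),(.085,-.105,.075),(-.085,-.105,.075),(-.085,.105,.075),(0,-.078,.097)
PA=[FL,FR,NR,NL,bt]; PB=[FR,NR,NL,FL,bt]
def f(q,k=3):
    ra=(proj(a,w(q,PA))-A).ravel(); rb=(proj(b,w(q,PB))-B).ravel()
    return ra if k==1 else rb if k==2 else np.r_[ra,rb]
for k in (1,2,3):
    s=least_squares(f,[.567,-.05,-.2],args=(k,),loss='soft_l1'); print(s.x,np.round(s.fun,1))
q=s.x
print(w(q,[(0,.065,.088),(0,.025,.088),(0,-.015,.088),(0,-.078,.097)]))
E
```

```text
[ 0.5721 -0.0571 -0.2449] [-0.  -0.1 -0.3  0.3  0.   0.2 -0.  -0.   0.3 -0.4]
[ 0.5736 -0.0561 -0.2566] [-0.1 -0.2  0.3 -0.4  0.1 -0.  -0.8  0.   0.3  0.6]
[ 0.573  -0.0566 -0.2511] [ 0.  -0.6 -0.3  0.2 -0.4  0.  -0.4 -0.6  0.1 -0.6 -0.1 -0.3  0.6 -0.8
  0.9 -0.1 -0.4  0.2  0.5  0.4]
[[ 0.5891  0.0063  0.088 ]
 [ 0.5792 -0.0324  0.088 ]
 [ 0.5693 -0.0711  0.088 ]
 [ 0.5536 -0.1322  0.097 ]]
```

```bash
python3 -m pendant '[{"dp":[-0.9,0.52,0],"rot":[0,0,1],"jaw":1},{"dp":[-0.9,0.52,0],"rot":[0,0,1],"jaw":1},{"dp":[-0.9,0.52,0],"rot":[0,0,1],"jaw":1},{"dp":[-0.9,0.52,0],"rot":[0,0,1],"jaw":1},{"dp":[-0.9,0.52,0],"rot":[0,0,1],"jaw":1}]'
cat >> h.py <<'E'
Q=np.array([.573,-.0566,-.2511])
from scipy.spatial.transform import Rotation as R
def to(p,yaw=Q[2]+np.pi,ref=None):
    s=r.read_state(); M=R.from_euler("xyz",s["tcp_rot"])
    d=M.inv().apply(w(Q,p)[0]-s["ee_pos"])/.2
    rv=(M.inv()*R.from_euler("xyz",[np.pi,0,yaw])).as_rotvec()/np.radians(30)
    print("dp",np.round(d,4),"rot",np.round(rv,4),"F",np.round(s["contact_force"],2),"t",s["t"])
def boxpos():
    s=r.read_state(); d=s["ee_pos"]-[Q[0],Q[1],0]; c,n=np.cos(Q[2]),np.sin(Q[2])
    print("box xyz mm",np.round(1e3*np.array([c*d[0]+n*d[1],-n*d[0]+c*d[1],d[2]]),2),"rot",np.round(s["tcp_rot"],4),"F",np.round(s["contact_force"],2),"t",round(s["t"],2))
E
python3 -c "
from h import *
to((0,.065,.12)); boxpos()"
```

```text
t: 1.52
ee_pos: [0.3509, -0.3285, 0.2315]
tcp_rot: [3.141, 0.001, 3.052]
contact_force: [-0.5, 0.2, -0.2]
width: 0.0001
gripper_force: 0.0
dp [-1.0356  1.7746  0.5587] rot [0.0004 0.0015 0.3075] F [-0.52  0.2  -0.16] t 1.525
box xyz mm [-147.62 -318.56  231.53] rot [3.1415e+00 8.0000e-04 3.0515e+00] F [-0.52  0.2  -0.16] t 1.52
```

```bash
python3 -m pendant '[{"dp":[-0.52,0.9,0],"rot":[0,0,0.3],"jaw":1},{"dp":[-0.52,0.9,0],"rot":[0,0,0.3],"jaw":1},{"dp":[-0.52,0.9,0],"rot":[0,0,0.3],"jaw":1},{"dp":[-0.52,0.9,0],"rot":[0,0,0.3],"jaw":1},{"dp":[-0.52,0.9,0],"rot":[0,0,0.3],"jaw":1}]' >/dev/null
python3 -c "
from h import *
to((0,.065,.12)); boxpos()"
```

```text
dp [-0.3703  0.9534  0.5545] rot [-0.0003 -0.0011  0.0047] F [0.51 1.27 0.02] t 2.15
box xyz mm [ -73.53 -125.84  230.97] rot [-3.1414e+00 -6.0000e-04  2.8929e+00] F [0.51 1.27 0.02] t 2.15
```

```bash
python3 -m pendant '[{"dp":[-0.37,0.95,0.2],"rot":[0,0,0],"jaw":1},{"dp":[-0.37,0.95,0.2],"rot":[0,0,0],"jaw":1},{"dp":[-0.37,0.95,0.2],"rot":[0,0,0],"jaw":1},{"dp":[-0.37,0.95,0.2],"rot":[0,0,0],"jaw":1},{"dp":[-0.37,0.95,0.5],"rot":[0,0,0],"jaw":1},{"dp":[-0.37,0.95,0.55],"rot":[0,0,0],"jaw":1},{"dp":[-0.37,0.95,0.55],"rot":[0,0,0],"jaw":1},{"dp":[-0.37,0.95,0.55],"rot":[0,0,0],"jaw":1}]' >/dev/null
python3 -c "
from h import *
to((0,.065,.097)); boxpos()
s=r.capture('side'); v=proj(s,w(Q,(0,.03,.09)))[0].astype(int); save(s,'s1',(v[0]-80,v[1]-70,v[0]+80,v[1]+50),4)"
```

```text
dp [0.0084 0.0097 0.1352] rot [ 0.0025  0.0081 -0.0007] F [-0.36  0.1   0.95] t 3.15
box xyz mm [  1.57  63.03 124.04] rot [3.1403 0.0042 2.8901] F [-0.36  0.1   0.95] t 3.15
```

View pics/s1.png

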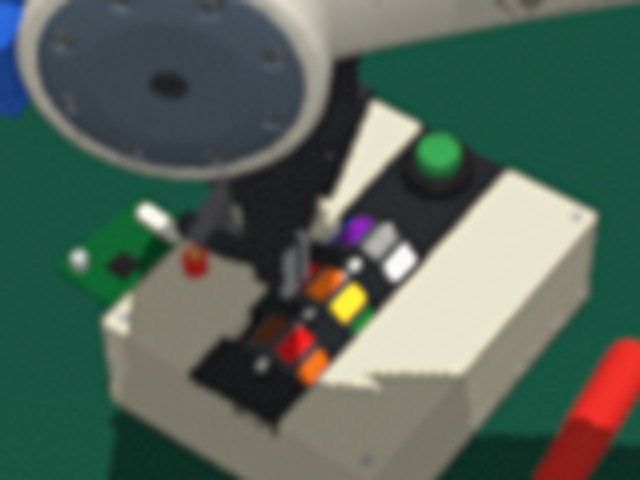

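```bash
cat > ok.py <<'E'
import sys
from h import *
s=r.read_state(); f=s["contact_force"]; print(np.round(1e3*s["ee_pos"],2),np.round(f,2),round(s["t"],2))
sys.exit(1 if f[2]>float(sys.argv[1]) else 0)
E
P="python3 -m pendant"
python3 -m pendant '[{"dp":[0.008,0.01,0.12],"rot":[0,0,0],"jaw":1},{"dp":[0.008,0.01,0.12],"rot":[0,0,0],"jaw":1},{"dp":[0.008,0.01,0.12],"rot":[0,0,0],"jaw":1},{"dp":[0.008,0.01,0.12],"rot":[0,0,0],"jaw":1}]' >/dev/null
python3 -c "
from h import *
boxpos()"
python3 -m pendant '[{"dp":[0,0,0],"rot":[0,0,0],"jaw":1},{"dp":[0,0,0],"rot":[0,0,0],"jaw":1}]' >/dev/null
python3 -c "
from h import *
boxpos()"
python3 -m pendant '[{"dp":[0,0,0.01],"rot":[0,0,0],"jaw":1},{"dp":[0,0,0.01],"rot":[0,0,0],"jaw":1}]' >/dev/null
python3 ok.py 1.5
```

```text
box xyz mm [-0.83 65.52 98.63] rot [3.1408e+00 2.1000e-03 2.8908e+00] F [-0.35  0.38  0.52] t 3.7
box xyz mm [-1.47 65.38 97.56] rot [3.1414e+00 4.0000e-04 2.8907e+00] F [ 0.19 -0.11  0.11] t 3.95
[587.5    7.02  94.99] [ 0.3  -0.18 -0.11] 4.2
```

```bash
python3 -m pendant '[{"dp":[0,0,0.003],"rot":[0,0,0],"jaw":1},{"dp":[0,0,0.003],"rot":[0,0,0],"jaw":1}]' >/dev/null; python3 ok.py 1.3 &&
python3 -m pendant '[{"dp":[0,0,0.003],"rot":[0,0,0],"jaw":1},{"dp":[0,0,0.003],"rot":[0,0,0],"jaw":1}]' >/dev/null&& python3 ok.py 1.3 &&
python3 -m pendant '[{"dp":[0,0,0.003],"rot":[0,0,0],"jaw":1},{"dp":[0,0,0.003],"rot":[0,0,0],"jaw":1}]' >/dev/null&& python3 ok.py 1.3 &&
python3 -m pendant '[{"dp":[0,0,0.003],"rot":[0,0,0],"jaw":1},{"dp":[0,0,0.003],"rot":[0,0,0],"jaw":1}]' >/dev/null&& python3 ok.py 1.3 &&
python3 -m pendant '[{"dp":[0,0,0.003],"rot":[0,0,0],"jaw":1},{"dp":[0,0,0.003],"rot":[0,0,0],"jaw":1}]' >/dev/null&& python3 ok.py 1.3 &&
python3 -m pendant '[{"dp":[0,0,0.003],"rot":[0,0,0],"jaw":1},{"dp":[0,0,0.003],"rot":[0,0,0],"jaw":1}]' >/dev/null&& python3 ok.py 1.3 &&
python3 -m pendant '[{"dp":[0,0,0.003],"rot":[0,0,0],"jaw":1},{"dp":[0,0,0.003],"rot":[0,0,0],"jaw":1}]' >/dev/null&& python3 ok.py 1.3 &&
python3 -m pendant '[{"dp":[0,0,0.003],"rot":[0,0,0],"jaw":1},{"dp":[0,0,0.003],"rot":[0,0,0],"jaw":1}]' >/dev/null&& python3 ok.py 1.3 &&
python3 -m pendant '[{"dp":[0,0,0.003],"rot":[0,0,0],"jaw":1},{"dp":[0,0,0.003],"rot":[0,0,0],"jaw":1}]' >/dev/null&& python3 ok.py 1.3 &&
python3 -m pendant '[{"dp":[0,0,0.003],"rot":[0,0,0],"jaw":1},{"dp":[0,0,0.003],"rot":[0,0,0],"jaw":1}]' >/dev/null&& python3 ok.py 1.3
```

```text
[587.67   7.08  94.6 ] [-0.82  0.5  -0.39] 4.45
[587.65   7.05  94.03] [-0.42 -0.23  0.07] 4.7
[587.62   7.06  93.4 ] [-0.21 -0.31  0.41] 4.95
[587.64   7.06  92.79] [ 0.36  0.21 -0.97] 5.2
[587.64   7.07  92.2 ] [0.86 0.65 0.3 ] 5.45
[587.65   7.07  91.63] [-1.12  0.41 -0.48] 5.7
[587.68   7.06  91.05] [0.08 0.35 0.1 ] 5.95
[587.68   7.06  90.44] [-0.32  0.07  0.07] 6.2
[587.65   7.05  89.81] [-0.04 -0.17  0.79] 6.45
[587.65   7.06  89.24] [ 0.4  -0.65 -0.17] 6.7
```

```bash
python3 -m pendant '[{"dp":[0,0,0.003],"rot":[0,0,0],"jaw":1},{"dp":[0,0,0.003],"rot":[0,0,0],"jaw":1}]' >/dev/null; python3 ok.py 1.8 &&
python3 -m pendant '[{"dp":[0,0,0.003],"rot":[0,0,0],"jaw":1},{"dp":[0,0,0.003],"rot":[0,0,0],"jaw":1}]' >/dev/null&& python3 ok.py 1.8 &&
python3 -m pendant '[{"dp":[0,0,0.003],"rot":[0,0,0],"jaw":1},{"dp":[0,0,0.003],"rot":[0,0,0],"jaw":1}]' >/dev/null&& python3 ok.py 1.8 &&
python3 -m pendant '[{"dp":[0,0,0.003],"rot":[0,0,0],"jaw":1},{"dp":[0,0,0.003],"rot":[0,0,0],"jaw":1}]' >/dev/null&& python3 ok.py 1.8 &&
python3 -m pendant '[{"dp":[0,0,0.003],"rot":[0,0,0],"jaw":1},{"dp":[0,0,0.003],"rot":[0,0,0],"jaw":1}]' >/dev/null&& python3 ok.py 1.8 &&
python3 -m pendant '[{"dp":[0,0,0.003],"rot":[0,0,0],"jaw":1},{"dp":[0,0,0.003],"rot":[0,0,0],"jaw":1}]' >/dev/null&& python3 ok.py 1.8 &&
python3 -m pendant '[{"dp":[0,0,0.003],"rot":[0,0,0],"jaw":1},{"dp":[0,0,0.003],"rot":[0,0,0],"jaw":1}]' >/dev/null&& python3 ok.py 1.8 &&
python3 -m pendant '[{"dp":[0,0,0.003],"rot":[0,0,0],"jaw":1},{"dp":[0,0,0.003],"rot":[0,0,0],"jaw":1}]' >/dev/null&& python3 ok.py 1.8 &&
python3 -m pendant '[{"dp":[0,0,0.003],"rot":[0,0,0],"jaw":1},{"dp":[0,0,0.003],"rot":[0,0,0],"jaw":1}]' >/dev/null&& python3 ok.py 1.8 &&
python3 -m pendant '[{"dp":[0,0,0.003],"rot":[0,0,0],"jaw":1},{"dp":[0,0,0.003],"rot":[0,0,0],"jaw":1}]' >/dev/null&& python3 ok.py 1.8 &&
python3 -m pendant '[{"dp":[0,0,0.003],"rot":[0,0,0],"jaw":1},{"dp":[0,0,0.003],"rot":[0,0,0],"jaw":1}]' >/dev/null&& python3 ok.py 1.8 &&
python3 -m pendant '[{"dp":[0,0,0.003],"rot":[0,0,0],"jaw":1},{"dp":[0,0,0.003],"rot":[0,0,0],"jaw":1}]' >/dev/null&& python3 ok.py 1.8
```

```text
[587.63   7.06  88.62] [-1.35  0.34  0.58] 6.95
[587.64   7.06  88.  ] [-0.05 -0.14 -0.14] 7.2
[587.64   7.06  87.4 ] [0.79 0.55 0.58] 7.45
[587.64   7.08  86.8 ] [-0.45 -0.26  0.2 ] 7.7
[587.63   7.07  86.19] [ 0.22 -0.18 -0.92] 7.95
[587.66   7.06  85.63] [ 1.01 -0.25  0.57] 8.2
[587.76   7.07  85.16] [-0.69 -0.16 -0.25] 8.45
[587.94   7.07  84.9 ] [-0.68 -0.62  2.87] 8.7
```

```bash
python3 -m pendant '[{"dp":[0.035,0,-0.015],"rot":[0,0,0],"jaw":1},{"dp":[0.035,0,-0.015],"rot":[0,0,0],"jaw":1},{"dp":[0.035,0,-0.002],"rot":[0,0,0],"jaw":1},{"dp":[0.035,0,0.002],"rot":[0,0,0],"jaw":1},{"dp":[0.035,0,0.004],"rot":[0,0,0],"jaw":1},{"dp":[0.035,0,0.004],"rot":[0,0,0],"jaw":1}]' >/dev/null; python3 ok.py 8.5; python3 -c "
from h import *
boxpos()"
```

```text
[581.13   8.82  84.26] [-1.84  0.31  4.39] 9.45
box xyz mm [-8.38 65.39 84.26] rot [3.1415e+00 6.0000e-04 2.8909e+00] F [-1.84  0.31  4.39] t 9.45
```

```bash
python3 -m pendant '[{"dp":[0,0,0.003],"rot":[0,0,0],"jaw":1},{"dp":[0,0,0.003],"rot":[0,0,0],"jaw":1}]' >/dev/null; python3 ok.py 8.5 &&
python3 -m pendant '[{"dp":[-0.015,0,0],"rot":[0,0,0],"jaw":1},{"dp":[-0.03,0,0],"rot":[0,0,0],"jaw":1}]' >/dev/null; python3 ok.py 9 &&
python3 -m pendant '[{"dp":[-0.015,0,0],"rot":[0,0,0],"jaw":1},{"dp":[-0.03,0,0],"rot":[0,0,0],"jaw":1}]' >/dev/null; python3 ok.py 9
```

```text
[581.26   8.82  84.  ] [-3.28  0.8   7.37] 9.7
[587.56   7.22  84.38] [-0.61  0.84  7.05] 9.95
[593.77   5.6   84.4 ] [-0.51 -0.76  7.69] 10.2
```

```bash
cat >> h.py <<'E'
def colors(im,c,ztop=.0851):
    for i,y in enumerate((.065,.025,-.015)):
        out=[]
        for a in np.arange(-1.25,1.26,.3142)*.8:
            pts=w(Q,[(.025*np.sin(a),y+d,ztop-.025*(1-np.cos(a))) for d in(-.003,0,.003)])
            uv=proj(c,pts); px=[cv2.getRectSubPix(im,(1,1),tuple(map(float,p)))[0,0] for p in uv]
            out.append("%3d,%3d,%3d"%tuple(np.mean(px,0)))
        print(i+1,"near->far",*out,sep=" | ")
E
python3 -m pendant '[{"dp":[-0.015,0,0],"rot":[0,0,0],"jaw":1},{"dp":[-0.02,0,0],"rot":[0,0,0],"jaw":1}]' >/dev/null; python3 ok.py 9; python3 -m pendant '[{"dp":[0,0,-0.15],"rot":[0,0,0],"jaw":1},{"dp":[0,0,-0.15],"rot":[0,0,0],"jaw":1},{"dp":[0,0,-0.15],"rot":[0,0,0],"jaw":1}]' >/dev/null;python3 ok.py 9
python3 - <<'E'
from h import *
c=r.capture("side"); b0=cv2.imread("pics/side0.png")[:,:,::-1].copy()
print("initial");colors(b0,c); print("now");colors(c["color"],c)
v=proj(c,w(Q,(0,.03,.09)))[0].astype(int); save(c,'s2',(v[0]-40,v[1]-35,v[0]+40,v[1]+25),8)
E
```

```text
[597.09   4.75  84.29] [-1.3   1.68  8.64] 10.45
[595.99   4.88 112.35] [-0.71  0.07 -0.63] 10.82
initial
1 | near->far | 248,130, 41 | 217,115, 59 | 237, 54, 57 | 253, 40, 40 | 128, 77, 79 | 119, 66, 36 | 111, 67, 45 |  75, 58, 52
2 | near->far |  44,139, 60 | 235,215, 67 | 255,253, 65 | 168,139, 82 | 255,153, 44 | 252,142, 52 | 191, 74, 60 | 221, 38, 37
3 | near->far | 226,224,223 | 255,255,254 | 151,151,151 | 194,191,187 | 166,167,162 | 121, 69,156 | 156, 42,207 | 128, 50,181
now
1 | near->far | 209,184, 53 | 214,109, 54 | 254,138, 36 | 136, 88, 75 | 168, 24, 25 | 124, 24, 24 |  62, 36, 32 |  53, 32, 21
2 | near->far |  39,123, 52 | 218,195, 59 | 254,244, 57 | 149,123, 73 | 254,134, 37 | 165, 79, 26 | 100, 36, 30 | 119, 30, 31
3 | near->far | 206,204,201 | 251,249,247 | 134,135,135 | 173,172,168 | 149,149,145 | 108, 61,139 | 139, 37,186 | 109, 41,155
```

View pics/s2.png

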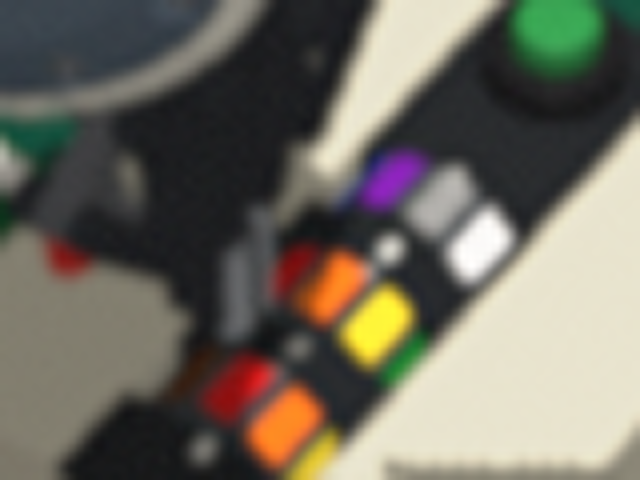

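```bash
cat >> h.py <<'E'
PAL=np.array([(25,25,25),(119,66,36),(250,40,40),(255,140,40),(255,245,60),(40,140,60),(45,70,190),(155,42,207),(165,165,162),(255,255,255)],float)
def values(im,c,ztop=.0851,lo=-1.0,hi=.75):
    A=np.arange(lo,hi+.01,.05); im=np.ascontiguousarray(im)
    for i,y in enumerate((.065,.025,-.015)):
        S=[]
        for a in A:
            uv=proj(c,w(Q,[(.025*np.sin(a),y+d,ztop-.025*(1-np.cos(a))) for d in(-.003,0,.003)]))
            S.append(np.mean([cv2.getRectSubPix(im,(1,1),tuple(map(float,p)))[0,0].astype(float) for p in uv],0))
        S=np.array(S); best=[]
        for v in np.arange(0,10,.05):
            T=np.zeros((len(A),3))
            for o in (-.12,-.06,0,.06,.12):   # blur; patch covers the middle 80 %
                k=v-(A+o)/.6283; f=np.abs(k-np.round(k)); T+=np.where(f[:,None]<.4,PAL[np.round(k).astype(int)%10],25)/5
            g=(S*T).sum()/(T*T).sum()
            best.append((np.abs(S-g*T).mean()/g,round(v,2)))
        best.sort(); print(i+1,[(b[1],round(b[0],1)) for b in best[:6]])
E
python3 - <<'E'
from h import *
c=r.capture("side"); b0=cv2.imread("pics/side0.png")[:,:,::-1].copy()
t=r.capture("top");a0=cv2.imread("pics/top0.png")[:,:,::-1].copy()
print("initial side");values(b0,c); print("initial top");values(a0,t);print("now");values(c["color"],c,hi=.3)
E
```

```text
initial side
1 [(np.float64(1.55), np.float64(15.2)), (np.float64(1.5), np.float64(16.3)), (np.float64(1.6), np.float64(16.4)), (np.float64(1.65), np.float64(16.5)), (np.float64(1.45), np.float64(17.8)), (np.float64(1.7), np.float64(19.9))]
2 [(np.float64(3.1), np.float64(18.7)), (np.float64(3.15), np.float64(19.0)), (np.float64(3.2), np.float64(19.3)), (np.float64(3.25), np.float64(20.8)), (np.float64(3.05), np.float64(21.1)), (np.float64(3.3), np.float64(24.0))]
3 [(np.float64(7.75), np.float64(16.5)), (np.float64(7.8), np.float64(17.5)), (np.float64(7.7), np.float64(18.8)), (np.float64(7.85), np.float64(21.6)), (np.float64(7.65), np.float64(22.3)), (np.float64(7.9), np.float64(27.8))]
initial top
1 [(np.float64(1.35), np.float64(28.3)), (np.float64(1.3), np.float64(28.8)), (np.float64(1.25), np.float64(29.3)), (np.float64(1.4), np.float64(29.4)), (np.float64(1.15), np.float64(29.9)), (np.float64(1.5), np.float64(30.0))]
2 [(np.float64(2.95), np.float64(29.5)), (np.float64(3.05), np.float64(29.9)), (np.float64(3.1), np.float64(31.0)), (np.float64(2.9), np.float64(31.3)), (np.float6
[... 281 characters left out ...]
t64(33.0))]
now
1 [(np.float64(0.1), np.float64(18.6)), (np.float64(0.05), np.float64(18.8)), (np.float64(0.0), np.float64(19.3)), (np.float64(0.15), np.float64(19.9)), (np.float64(9.95), np.float64(24.2)), (np.float64(2.15), np.float64(25.4))]
2 [(np.float64(3.1), np.float64(14.9)), (np.float64(3.05), np.float64(15.9)), (np.float64(3.15), np.float64(17.0)), (np.float64(3.0), np.float64(18.7)), (np.float64(3.2), np.float64(20.8)), (np.float64(3.25), np.float64(25.2))]
3 [(np.float64(7.75), np.float64(12.8)), (np.float64(7.7), np.float64(15.6)), (np.float64(7.8), np.float64(15.9)), (np.float64(7.65), np.float64(20.5)), (np.float64(7.85), np.float64(22.8)), (np.float64(7.6), np.float64(29.2))]
```

```bash
python3 -m pendant '[{"dp":[0.08,0,0.1],"rot":[0,0,0],"jaw":1},{"dp":[0.08,0,0.135],"rot":[0,0,0],"jaw":1},{"dp":[0.08,0,0.145],"rot":[0,0,0],"jaw":1},{"dp":[0.08,0,0.15],"rot":[0,0,0],"jaw":1},{"dp":[0.08,0,0.15],"rot":[0,0,0],"jaw":1},{"dp":[0.06,0,0.15],"rot":[0,0,0],"jaw":1},{"dp":[0.04,0,0.15],"rot":[0,0,0],"jaw":1},{"dp":[0.02,0,0.15],"rot":[0,0,0],"jaw":1},{"dp":[0,0,0.15],"rot":[0,0,0],"jaw":1},{"dp":[-0.004,0,0.15],"rot":[0,0,0],"jaw":1}]' >/dev/null; python3 ok.py 9.5; python3 -m pendant '[{"dp":[0,0,-0.15],"rot":[0,0,0],"jaw":1},{"dp":[0,0,-0.15],"rot":[0,0,0],"jaw":1},{"dp":[0,0,-0.15],"rot":[0,0,0],"jaw":1}]' >/dev/null;python3 ok.py 9
python3 - <<'E'
from h import *
c=r.capture("side"); values(c["color"],c,hi=.3)
E
```

```text
[598.61   3.91  84.53] [-0.97 -1.57  5.48] 12.22
[597.34   4.7  112.75] [-1.77  0.02  0.67] 12.6
1 [(np.float64(3.15), np.float64(23.5)), (np.float64(3.1), np.float64(25.6)), (np.float64(0.05), np.float64(26.4)), (np.float64(0.0), np.float64(26.9)), (np.float64(3.25), np.float64(27.0)), (np.float64(3.05), np.float64(27.0))]
2 [(np.float64(3.1), np.float64(12.8)), (np.float64(3.15), np.float64(14.1)), (np.float64(3.05), np.float64(15.2)), (np.float64(3.2), np.float64(17.7)), (np.float64(3.0), np.float64(19.9)), (np.float64(3.25), np.float64(22.4))]
3 [(np.float64(7.75), np.float64(12.9)), (np.float64(7.7), np.float64(15.6)), (np.float64(7.8), np.float64(15.9)), (np.float64(7.65), np.float64(20.5)), (np.float64(7.85), np.float64(22.8)), (np.float64(7.6), np.float64(29.2))]
```

```bash
python3 -m pendant '[{"dp":[0.084,0,0.1],"rot":[0,0,0],"jaw":1},{"dp":[0.084,0,0.135],"rot":[0,0,0],"jaw":1},{"dp":[0.084,0,0.145],"rot":[0,0,0],"jaw":1},{"dp":[0.084,0,0.15],"rot":[0,0,0],"jaw":1},{"dp":[0.084,0,0.15],"rot":[0,0,0],"jaw":1},{"dp":[0.064,0,0.15],"rot":[0,0,0],"jaw":1},{"dp":[0.044,0,0.15],"rot":[0,0,0],"jaw":1},{"dp":[0.024,0,0.15],"rot":[0,0,0],"jaw":1},{"dp":[0.004,0,0.15],"rot":[0,0,0],"jaw":1},{"dp":[0,0,0.15],"rot":[0,0,0],"jaw":1}]' >/dev/null; python3 ok.py 9.5; python3 -m pendant '[{"dp":[0,0,-0.15],"rot":[0,0,0],"jaw":1},{"dp":[0,0,-0.15],"rot":[0,0,0],"jaw":1},{"dp":[0.084,-0.2,-0.15],"rot":[0,0,0],"jaw":1},{"dp":[0.084,-0.2,-0.15],"rot":[0,0,0],"jaw":1},{"dp":[0.084,-0.2,-0.15],"rot":[0,0,0],"jaw":1}]' >/dev/null;python3 ok.py 9
python3 - <<'E'
from h import *
boxpos()
c=r.capture("side"); values(c["color"],c,hi=.3)
E
```

```text
[598.84   3.82  84.59] [-1.25 -1.8   4.4 ] 13.9
[571.41 -29.99 112.98] [ 0.03  0.11 -0.69] 14.53
box xyz mm [ -8.15  25.38 112.98] rot [3.1415e+00 3.0000e-04 2.8904e+00] F [ 0.03  0.11 -0.69] t 14.53
1 [(np.float64(4.3), np.float64(12.8)), (np.float64(4.25), np.float64(13.5)), (np.float64(4.35), np.float64(15.1)), (np.float64(4.2), np.float64(17.7)), (np.float64(4.4), np.float64(18.0)), (np.float64(4.15), np.float64(21.4))]
2 [(np.float64(0.0), np.float64(22.8)), (np.float64(3.0), np.float64(23.7)), (np.float64(0.05), np.float64(24.5)), (np.float64(3.05), np.float64(26.4)), (np.float64(0.1), np.float64(27.0)), (np.float64(9.95), np.float64(27.1))]
3 [(np.float64(0.0), np.float64(24.9)), (np.float64(0.05), np.float64(27.3)), (np.float64(0.1), np.float64(28.1)), (np.float64(9.95), np.float64(28.1)), (np.float64(9.9), np.float64(28.6)), (np.float64(0.15), np.float64(32.2))]
```

```bash
python3 -m pendant '[{"dp":[0,0,0.1],"rot":[0,0,0],"jaw":1},{"dp":[0,0,0.135],"rot":[0,0,0],"jaw":1},{"dp":[0,0,0.145],"rot":[0,0,0],"jaw":1},{"dp":[0,0,0.15],"rot":[0,0,0],"jaw":1},{"dp":[0,0,0.15],"rot":[0,0,0],"jaw":1}]' >/dev/null; python3 ok.py 9.5 && python3 -m pendant '[{"dp":[-0.02,0,0],"rot":[0,0,0],"jaw":1},{"dp":[-0.04,0,0],"rot":[0,0,0],"jaw":1}]' >/dev/null; python3 ok.py 9.5 && python3 -m pendant '[{"dp":[-0.02,0,0],"rot":[0,0,0],"jaw":1},{"dp":[-0.04,0,0],"rot":[0,0,0],"jaw":1},{"dp":[-0.044,0,0],"rot":[0,0,0],"jaw":1}]' >/dev/null; python3 ok.py 9.5 && python3 -m pendant '[{"dp":[0,0,-0.015],"rot":[0,0,0],"jaw":1},{"dp":[0.084,0,-0.015],"rot":[0,0,0],"jaw":1},{"dp":[0.084,0,-0.015],"rot":[0,0,0],"jaw":1},{"dp":[0.084,0,-0.005],"rot":[0,0,0],"jaw":1},{"dp":[0.084,0,0],"rot":[0,0,0],"jaw":1},{"dp":[0.084,0,0],"rot":[0,0,0],"jaw":1},{"dp":[0.062,0,0],"rot":[0,0,0],"jaw":1},{"dp":[0.04,0,0],"rot":[0,0,0],"jaw":1},{"dp":[0.018,0,0],"rot":[0,0,0],"jaw":1},{"dp":[0,0,0],"rot":[0,0,0],"jaw":1}]' >/dev/null; python3 ok.py 9.5;  python3 -m pendant '[{"dp":[0,0,-0.15],"rot":[0,0,0],"jaw":1},{"dp":[0,0,-0.15],"rot":[0,0,0],"jaw":1},{"dp":[0,0,-0.15],"rot":[0,0,0],"jaw":1}]' >/dev/null;python3 ok.py 9
python3 - <<'E'
from h import *
boxpos()
c=r.capture("side"); values(c["color"],c,hi=.3)
E
```

```text
[571.28 -29.63  84.37] [-3.32  1.55  5.53] 15.2
[579.74 -31.82  84.74] [-1.56  0.9   4.6 ] 15.45
[588.65 -34.11  84.67] [-0.76 -0.32  5.45] 15.82
[588.34 -34.27  84.4 ] [-2.72  0.33  8.31] 17.07
[587.17 -34.09 112.45] [ 0.49  0.05 -1.1 ] 17.45
box xyz mm [  8.13  25.32 112.45] rot [ 3.1415e+00 -7.0000e-04  2.8904e+00] F [ 0.49  0.05 -1.1 ] t 17.45
1 [(np.float64(4.3), np.float64(12.8)), (np.float64(4.25), np.float64(13.5)), (np.float64(4.35), np.float64(15.1)), (np.float64(4.2), np.float64(17.7)), (np.float64(4.4), np.float64(18.0)), (np.float64(4.15), np.float64(21.3))]
2 [(np.float64(5.15), np.float64(14.8)), (np.float64(5.1), np.float64(15.4)), (np.float64(5.25), np.float64(17.3)), (np.float64(5.2), np.float64(17.8)), (np.float64(5.05), np.float64(18.3)), (np.float64(5.3), np.float64(20.0))]
3 [(np.float64(7.75), np.float64(17.0)), (np.float64(7.8), np.float64(17.4)), (np.float64(7.7), np.float64(19.9)), (np.float64(7.65), np.float64(24.4)), (np.float64(7.85), np.float64(25.3)), (np.float64(0.0), np.float64(30.7))]
```

```bash
python3 -m pendant '[{"dp":[0.084,0,0.1],"rot":[0,0,0],"jaw":1},{"dp":[0.084,0,0.135],"rot":[0,0,0],"jaw":1},{"dp":[0.084,0,0.145],"rot":[0,0,0],"jaw":1},{"dp":[0.084,0,0.15],"rot":[0,0,0],"jaw":1},{"dp":[0.084,0,0.15],"rot":[0,0,0],"jaw":1},{"dp":[0.062,0,0.15],"rot":[0,0,0],"jaw":1},{"dp":[0.04,0,0.15],"rot":[0,0,0],"jaw":1},{"dp":[0.018,0,0.15],"rot":[0,0,0],"jaw":1},{"dp":[0,0,0.15],"rot":[0,0,0],"jaw":1}]' >/dev/null; python3 ok.py 9.5 && python3 -m pendant '[{"dp":[0,0,-0.015],"rot":[0,0,0],"jaw":1},{"dp":[0.084,0,-0.015],"rot":[0,0,0],"jaw":1},{"dp":[0.084,0,-0.015],"rot":[0,0,0],"jaw":1},{"dp":[0.084,0,-0.005],"rot":[0,0,0],"jaw":1},{"dp":[0.084,0,0],"rot":[0,0,0],"jaw":1},{"dp":[0.084,0,0],"rot":[0,0,0],"jaw":1},{"dp":[0.062,0,0],"rot":[0,0,0],"jaw":1},{"dp":[0.04,0,0],"rot":[0,0,0],"jaw":1},{"dp":[0.018,0,0],"rot":[0,0,0],"jaw":1},{"dp":[0,0,0],"rot":[0,0,0],"jaw":1}]' >/dev/null; python3 ok.py 9.5;  python3 -m pendant '[{"dp":[0,0,-0.15],"rot":[0,0,0],"jaw":1},{"dp":[0,0,-0.15],"rot":[0,0,0],"jaw":1},{"dp":[0,0,-0.15],"rot":[0,0,0],"jaw":1}]' >/dev/null;python3 ok.py 9
python3 - <<'E'
from h import *
boxpos()
c=r.capture("side"); values(c["color"],c,hi=.3)
v=proj(c,w(Q,(0,.03,.09)))[0].astype(int); save(c,'s3',(v[0]-40,v[1]-35,v[0]+40,v[1]+25),8)
E
```

```text
[588.38 -34.86  84.56] [-2.09 -1.88  6.9 ] 18.62
[588.74 -34.36  84.5 ] [-1.32 -0.11  7.76] 19.88
[587.18 -34.09 112.46] [ 0.14 -0.18 -0.46] 20.25
box xyz mm [  8.15  25.33 112.46] rot [ 3.1415e+00 -7.0000e-04  2.8905e+00] F [ 0.14 -0.18 -0.46] t 20.25
1 [(np.float64(4.3), np.float64(12.8)), (np.float64(4.25), np.float64(13.5)), (np.float64(4.35), np.float64(15.1)), (np.float64(4.2), np.float64(17.7)), (np.float64(4.4), np.float64(18.1)), (np.float64(4.15), np.float64(21.3))]
2 [(np.float64(7.65), np.float64(18.2)), (np.float64(7.6), np.float64(21.1)), (np.float64(7.55), np.float64(22.6)), (np.float64(7.7), np.float64(23.9)), (np.float64(7.5), np.float64(27.4)), (np.float64(7.75), np.float64(29.4))]
3 [(np.float64(7.75), np.float64(17.1)), (np.float64(7.8), np.float64(17.6)), (np.float64(7.7), np.float64(19.9)), (np.float64(7.65), np.float64(24.4)), (np.float64(7.85), np.float64(25.4)), (np.float64(0.0), np.float64(30.7))]
```

View pics/s3.png

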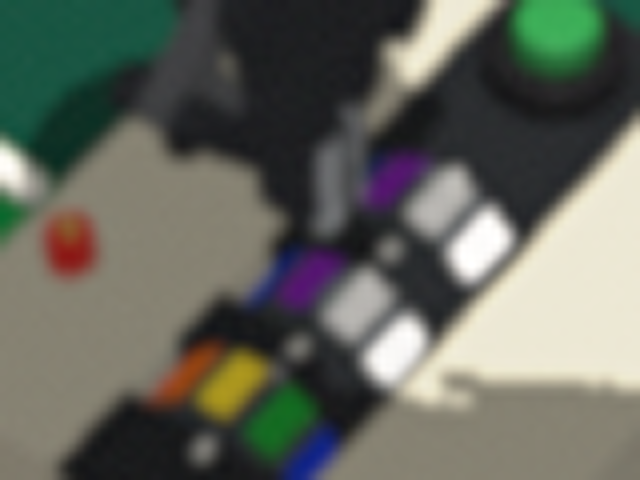

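```bash
python3 -m pendant '[{"dp":[0.02,0,0.1],"rot":[0,0,0],"jaw":1},{"dp":[0.02,0,0.135],"rot":[0,0,0],"jaw":1},{"dp":[0.02,0,0.145],"rot":[0,0,0],"jaw":1},{"dp":[0.02,0,0.149],"rot":[0,0,0],"jaw":1},{"dp":[0.02,0,0.149],"rot":[0,0,0],"jaw":1},{"dp":[0.04,0,0.149],"rot":[0,0,0],"jaw":1},{"dp":[0.06,0,0.149],"rot":[0,0,0],"jaw":1},{"dp":[0.06,0,0.149],"rot":[0,0,0],"jaw":1}]' >/dev/null; python3 ok.py 9.5;  python3 -m pendant '[{"dp":[0,0,-0.15],"rot":[0,0,0],"jaw":1},{"dp":[0,0,-0.15],"rot":[0,0,0],"jaw":1},{"dp":[0,0,-0.15],"rot":[0,0,0],"jaw":1}]' >/dev/null;python3 ok.py 9
python3 - <<'E'
from h import *
boxpos()
c=r.capture("side"); values(c["color"],c,hi=.3)
E
```

```text
[575.79 -31.47  84.43] [-2.33 -0.89  6.78] 21.3
[575.1  -30.97 112.58] [ 0.04  0.8  -0.56] 21.68
box xyz mm [ -4.34  25.35 112.58] rot [ 3.1415e+00 -1.3000e-03  2.8905e+00] F [ 0.04  0.8  -0.56] t 21.68
1 [(np.float64(4.3), np.float64(12.9)), (np.float64(4.25), np.float64(13.7)), (np.float64(4.35), np.float64(15.1)), (np.float64(4.2), np.float64(17.9)), (np.float64(4.4), np.float64(18.1)), (np.float64(4.15), np.float64(21.5))]
2 [(np.float64(0.0), np.float64(25.5)), (np.float64(0.05), np.float64(26.2)), (np.float64(0.1), np.float64(27.6)), (np.float64(9.95), np.float64(29.4)), (np.float64(7.2), np.float64(30.1)), (np.float64(0.15), np.float64(30.1))]
3 [(np.float64(0.0), np.float64(23.8)), (np.float64(0.05), np.float64(25.7)), (np.float64(0.1), np.float64(26.0)), (np.float64(9.95), np.float64(27.8)), (np.float64(9.9), np.float64(29.3)), (np.float64(0.15), np.float64(29.6))]
```

```bash
python3 -m pendant '[{"dp":[0,-0.2,0],"rot":[0,0,0],"jaw":1},{"dp":[0,-0.2,0.05],"rot":[0,0,0],"jaw":1},{"dp":[0,-0.2,0.13],"rot":[0,0,0],"jaw":1},{"dp":[0,-0.2,0.14],"rot":[0,0,0],"jaw":1},{"dp":[0,-0.2,0.147],"rot":[0,0,0],"jaw":1},{"dp":[0,-0.2,0.151],"rot":[0,0,0],"jaw":1},{"dp":[0,-0.2,0.151],"rot":[0,0,0],"jaw":1}]' >/dev/null; python3 ok.py 9 &&  python3 -m pendant '[{"dp":[-0.02,0,0],"rot":[0,0,0],"jaw":1},{"dp":[-0.04,0,0],"rot":[0,0,0],"jaw":1},{"dp":[-0.04,0,0],"rot":[0,0,0],"jaw":1}]' >/dev/null;python3 ok.py 9.5 && python3 -m pendant '[{"dp":[0,0,-0.015],"rot":[0,0,0],"jaw":1},{"dp":[0.059,0,-0.015],"rot":[0,0,0],"jaw":1},{"dp":[0.059,0,-0.015],"rot":[0,0,0],"jaw":1},{"dp":[0.059,0,-0.005],"rot":[0,0,0],"jaw":1},{"dp":[0.059,0,0],"rot":[0,0,0],"jaw":1},{"dp":[0.059,0,0],"rot":[0,0,0],"jaw":1},{"dp":[0.04,0,0],"rot":[0,0,0],"jaw":1},{"dp":[0.02,0,0],"rot":[0,0,0],"jaw":1},{"dp":[0,0,0],"rot":[0,0,0],"jaw":1},{"dp":[-0.019,0,0],"rot":[0,0,0],"jaw":1}]' >/dev/null; python3 ok.py 9.5;  python3 -m pendant '[{"dp":[0,0,-0.15],"rot":[0,0,0],"jaw":1},{"dp":[0,0,-0.15],"rot":[0,0,0],"jaw":1},{"dp":[0,0,-0.15],"rot":[0,0,0],"jaw":1}]' >/dev/null;python3 ok.py 9
python3 - <<'E'
from h import *
boxpos()
c=r.capture("side"); values(c["color"],c,hi=.3)
E
```

```text
[566.98 -69.99  84.35] [ 0.21 -1.33  8.79] 22.6
[574.82 -72.04  84.37] [-0.81 -2.45  8.07] 22.98
[577.88 -72.88  84.38] [-2.22  1.85  9.22] 24.23
[576.85 -72.68 112.43] [ 0.27 -0.28 -1.08] 24.6
box xyz mm [  7.73 -14.62 112.43] rot [ 3.1414e+00 -8.0000e-04  2.8905e+00] F [ 0.27 -0.28 -1.08] t 24.6
1 [(np.float64(4.3), np.float64(12.9)), (np.float64(4.25), np.float64(13.5)), (np.float64(4.35), np.float64(15.1)), (np.float64(4.2), np.float64(17.6)), (np.float64(4.4), np.float64(18.1)), (np.float64(4.15), np.float64(21.2))]
2 [(np.float64(7.2), np.float64(10.3)), (np.float64(7.15), np.float64(12.6)), (np.float64(7.25), np.float64(13.1)), (np.float64(7.1), np.float64(14.0)), (np.float64(7.3), np.float64(19.9)), (np.float64(7.05), np.float64(21.2))]
3 [(np.float64(9.1), np.float64(14.7)), (np.float64(9.15), np.float64(17.3)), (np.float64(9.2), np.float64(21.5)), (np.float64(9.05), np.float64(22.6)), (np.float64(9.25), np.float64(25.6)), (np.float64(9.3), np.float64(31.6))]
```

```bash
python3 -m pendant '[{"dp":[0.078,0,0.1],"rot":[0,0,0],"jaw":1},{"dp":[0.078,0,0.135],"rot":[0,0,0],"jaw":1},{"dp":[0.078,0,0.144],"rot":[0,0,0],"jaw":1},{"dp":[0.078,0,0.149],"rot":[0,0,0],"jaw":1},{"dp":[0.078,0,0.149],"rot":[0,0,0],"jaw":1},{"dp":[0.06,0,0.149],"rot":[0,0,0],"jaw":1},{"dp":[0.04,0,0.149],"rot":[0,0,0],"jaw":1},{"dp":[0.02,0,0.149],"rot":[0,0,0],"jaw":1},{"dp":[0,0,0.149],"rot":[0,0,0],"jaw":1}]' >/dev/null; python3 ok.py 9.5 && python3 -m pendant '[{"dp":[0,0,-0.015],"rot":[0,0,0],"jaw":1},{"dp":[0.078,0,-0.015],"rot":[0,0,0],"jaw":1},{"dp":[0.078,0,-0.015],"rot":[0,0,0],"jaw":1},{"dp":[0.078,0,-0.005],"rot":[0,0,0],"jaw":1},{"dp":[0.078,0,0],"rot":[0,0,0],"jaw":1},{"dp":[0.078,0,0],"rot":[0,0,0],"jaw":1},{"dp":[0.06,0,0],"rot":[0,0,0],"jaw":1},{"dp":[0.04,0,0],"rot":[0,0,0],"jaw":1},{"dp":[0.02,0,0],"rot":[0,0,0],"jaw":1},{"dp":[0,0,0],"rot":[0,0,0],"jaw":1}]' >/dev/null; python3 ok.py 9.5;  python3 -m pendant '[{"dp":[0,0,-0.15],"rot":[0,0,0],"jaw":1},{"dp":[0,0,-0.15],"rot":[0,0,0],"jaw":1},{"dp":[0,0,-0.15],"rot":[0,0,0],"jaw":1}]' >/dev/null;python3 ok.py 9
python3 - <<'E'
from h import *
boxpos()
c=r.capture("side"); values(c["color"],c,hi=.3); colors(c["color"],c)
E
```

```text
[577.92 -73.44  84.57] [-3.07  0.39  6.39] 25.77
[578.11 -73.04  84.5 ] [-1.26  0.58  6.67] 27.02
[577.04 -72.74 112.67] [ 0.1  -0.21  0.26] 27.4
box xyz mm [  7.92 -14.63 112.67] rot [ 3.1414e+00 -7.0000e-04  2.8905e+00] F [ 0.1  -0.21  0.26] t 27.4
1 [(np.float64(4.3), np.float64(12.9)), (np.float64(4.25), np.float64(13.7)), (np.float64(4.35), np.float64(15.2)), (np.float64(4.2), np.float64(17.8)), (np.float64(4.4), np.float64(18.1)), (np.float64(4.15), np.float64(21.4))]
2 [(np.float64(7.2), np.float64(10.3)), (np.float64(7.15), np.float64(12.4)), (np.float64(7.25), np.float64(13.1)), (np.float64(7.1), np.float64(13.9)), (np.float64(7.3), np.float64(19.9)), (np.float64(7.05), np.float64(21.3))]
3 [(np.float64(1.4), np.float64(16.9)), (np.float64(1.35), np.float64(17.3)), (np.float64(1.3), np.float64(17.4)), (np.float64(0.1), np.float64(19.0)), (np.float64(1.25), np.float64(19.5)), (np.float64(1.45), np.float64(19.8))]
1 | near->far |  23, 40,136 |  38, 61, 59 |  20,108, 34 |  34, 75, 43 | 145,128, 35 | 168,148, 32 | 118, 91, 36 | 138, 69, 26
2 | near->far | 147,145,142 |  78, 78, 77 | 101,100, 97 |  59, 56, 66 |  89, 25,118 |  80, 30,105 |  39, 40, 99 |  20, 42,124
3 | near->far | 242,121, 34 | 150, 84, 68 | 247, 35, 36 | 221, 55, 57 |  87, 66, 59 |  81, 43, 22 |  51, 36, 31 |  26, 25, 25
```

```bash
python3 -m pendant '[{"dp":[0.07,0,0.1],"rot":[0,0,0],"jaw":1},{"dp":[0.07,0,0.135],"rot":[0,0,0],"jaw":1},{"dp":[0.07,0,0.145],"rot":[0,0,0],"jaw":1},{"dp":[0.07,0,0.15],"rot":[0,0,0],"jaw":1},{"dp":[0.07,0,0.15],"rot":[0,0,0],"jaw":1},{"dp":[0.055,0,0.15],"rot":[0,0,0],"jaw":1},{"dp":[0.04,0,0.15],"rot":[0,0,0],"jaw":1},{"dp":[0.025,0,0.15],"rot":[0,0,0],"jaw":1},{"dp":[0.01,0,0.15],"rot":[0,0,0],"jaw":1},{"dp":[0.01,0,0.15],"rot":[0,0,0],"jaw":1}]' >/dev/null; python3 ok.py 9.5;  python3 -m pendant '[{"dp":[0,0,-0.15],"rot":[0,0,0],"jaw":1},{"dp":[0,0,-0.15],"rot":[0,0,0],"jaw":1},{"dp":[0,-0.3,-0.15],"rot":[0,0,0],"jaw":1},{"dp":[0,-0.3,-0.15],"rot":[0,0,0],"jaw":1},{"dp":[0,-0.3,-0.15],"rot":[0,0,0],"jaw":1}]' >/dev/null;python3 ok.py 9
python3 - <<'E'
from h import *
boxpos(); to((0,-.078,.107))
c=r.capture("side"); values(c["color"],c,hi=.6)
v=proj(c,w(Q,(0,.02,.09)))[0].astype(int); save(c,'s4',(v[0]-40,v[1]-30,v[0]+40,v[1]+30),8)
E
```

```text
[576.84 -73.1   84.77] [-0.49 -1.54  5.36] 28.7
[ 560.33 -130.7   112.84] [ 0.23  0.07 -0.47] 29.32
box xyz mm [  6.14 -74.92 112.84] rot [-3.1415e+00 -5.0000e-04  2.8899e+00] F [ 0.23  0.07 -0.47] t 29.32
dp [ 0.0307 -0.0154  0.0292] rot [-0.0001 -0.001  -0.0012] F [ 0.23  0.07 -0.47] t 29.325
1 [(np.float64(4.3), np.float64(13.4)), (np.float64(4.25), np.float64(14.4)), (np.float64(4.35), np.float64(14.8)), (np.float64(4.4), np.float64(17.3)), (np.float64(4.2), np.float64(19.5)), (np.float64(4.45), np.float64(22.6))]
2 [(np.float64(7.2), np.float64(13.0)), (np.float64(7.15), np.float64(13.4)), (np.float64(7.1), np.float64(14.0)), (np.float64(7.25), np.float64(14.3)), (np.float64(7.05), np.float64(20.3)), (np.float64(7.3), np.float64(21.0))]
3 [(np.float64(2.15), np.float64(14.0)), (np.float64(2.1), np.float64(14.5)), (np.float64(2.2), np.float64(15.9)), (np.float64(2.25), np.float64(17.3)), (np.float64(2.05), np.float64(18.3)), (np.float64(2.0), np.float64(21.6))]
```

View pics/s4.png

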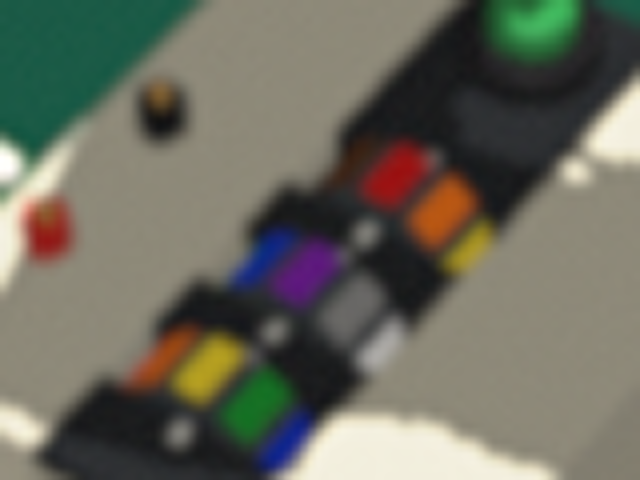

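```bash
cat >> h.py <<'E'
def phase(im,c,ztop=.0851,lo=-1.0,hi=.6):
    A=np.arange(lo,hi+.01,.03); im=np.ascontiguousarray(im)
    for i,y in enumerate((.065,.025,-.015)):
        S=[]
        for a in A:
            uv=proj(c,w(Q,[(.025*np.sin(a),y+d,ztop-.025*(1-np.cos(a))) for d in(-.004,-.002,0,.002,.004)]))
            S.append(np.mean([cv2.getRectSubPix(im,(1,1),tuple(map(float,p)))[0,0].astype(float) for p in uv],0))
        S=np.array(S); best=[]
        for v in np.arange(-.5,.5,.02):
            k0=v-A/.6283; ks=np.unique(np.round(k0)); B=np.zeros((len(A),len(ks)+1)); 
            for o in np.linspace(-.15,.15,9):
                k=v-(A+o)/.6283; f=np.abs(k-np.round(k))
                for j,kk in enumerate(ks): B[:,j]+=((np.round(k)==kk)&(f<.4))/9
            B[:,-1]=1-B[:,:-1].sum(1)
            x,*_=np.linalg.lstsq(B,S,rcond=None); best.append((np.abs(S-B@x).mean(),round(float(v),2)))
        best.sort(); print(i+1,[(b[1],round(b[0],1)) for b in best[:4]])
E
python3 - <<'E'
from h import *
c=r.capture("side"); phase(c["color"],c); b0=cv2.imread("pics/side0.png")[:,:,::-1].copy(); phase(b0,c)
E
```

```text
1 [(0.28, np.float64(4.1)), (0.3, np.float64(4.2)), (0.32, np.float64(4.3)), (0.26, np.float64(4.4))]
2 [(0.12, np.float64(4.4)), (0.16, np.float64(4.8)), (0.14, np.float64(4.8)), (0.1, np.float64(4.8))]
3 [(0.16, np.float64(4.6)), (0.14, np.float64(4.8)), (0.12, np.float64(4.9)), (0.18, np.float64(5.1))]
1 [(-0.48, np.float64(6.7)), (-0.5, np.float64(6.8)), (0.48, np.float64(6.9)), (-0.46, np.float64(7.2))]
2 [(0.14, np.float64(8.4)), (0.16, np.float64(8.4)), (0.18, np.float64(8.6)), (0.12, np.float64(9.0))]
3 [(-0.28, np.float64(10.1)), (-0.26, np.float64(11.0)), (-0.3, np.float64(11.2)), (-0.24, np.float64(11.4))]
```

```bash
python3 -m pendant '[{"dp":[0.023,0.7,0],"rot":[0,0,0],"jaw":1},{"dp":[0.023,0.7,0],"rot":[0,0,0],"jaw":1},{"dp":[0.023,0.7,0],"rot":[0,0,0],"jaw":1},{"dp":[0.023,0.7,0.08],"rot":[0,0,0],"jaw":1},{"dp":[0.023,0.7,0.13],"rot":[0,0,0],"jaw":1},{"dp":[0.023,0.7,0.143],"rot":[0,0,0],"jaw":1},{"dp":[0.023,0.7,0.149],"rot":[0,0,0],"jaw":1},{"dp":[0.023,0.7,0.149],"rot":[0,0,0],"jaw":1}]' >/dev/null; python3 ok.py 9 && python3 -m pendant '[{"dp":[0.008,0,0],"rot":[0,0,0],"jaw":1},{"dp":[0.015,0,0],"rot":[0,0,0],"jaw":1},{"dp":[0.015,0,0],"rot":[0,0,0],"jaw":1}]' >/dev/null; python3 ok.py 9;  python3 -m pendant '[{"dp":[0,0,-0.02],"rot":[0,0,0],"jaw":1},{"dp":[0,0,-0.15],"rot":[0,0,0],"jaw":1},{"dp":[0,0,-0.15],"rot":[0,0,0],"jaw":1},{"dp":[0,-0.7,-0.15],"rot":[0,0,0],"jaw":1},{"dp":[0,-0.7,-0.15],"rot":[0,0,0],"jaw":1},{"dp":[0,-0.7,-0.15],"rot":[0,0,0],"jaw":1},{"dp":[0,-0.7,-0.15],"rot":[0,0,0],"jaw":1}]' >/dev/null;python3 ok.py 9
python3 - <<'E'
from h import *
boxpos(); to((0,-.078,.1))
c=r.capture("side"); values(c["color"],c,hi=.6); phase(c["color"],c)
E
```

```text
[590.95   5.37  84.53] [-0.67  1.71  6.16] 30.43
[588.21   6.12  84.47] [-0.64  0.1   6.01] 30.8
[ 552.15 -129.49  112.74] [ 0.14  1.01 -0.57] 31.68
box xyz mm [ -2.08 -75.79 112.74] rot [-3.1416e+00 -1.3000e-03  2.8883e+00] F [ 0.14  1.01 -0.57] t 31.68
dp [-0.0105 -0.011   0.0637] rot [ 0.     -0.0025 -0.0042] F [ 0.14  1.01 -0.57] t 31.675
1 [(np.float64(4.2), np.float64(14.2)), (np.float64(4.25), np.float64(15.1)), (np.float64(4.15), np.float64(15.3)), (np.float64(4.1), np.float64(16.3)), (np.float64(4.3), np.float64(19.6)), (np.float64(4.05), np.float64(22.2))]
2 [(np.float64(7.2), np.float64(13.1)), (np.float64(7.15), np.float64(13.4)), (np.float64(7.1), np.float64(13.9)), (np.float64(7.25), np.float64(14.3)), (np.float64(7.05), np.float64(20.2)), (np.float64(7.3), np.float64(21.0))]
3 [(np.float64(2.15), np.float64(13.9)), (np.float64(2.1), np.float64(14.3)), (np.float64(2.2), np.float64(15.8)), (np.float64(2.25), np.float64(17.2)), (np.float64(2.05), np.float64(18.2)), (np.float64(2.0), np.float64(21.5))]
1 [(0.16, np.float64(3.6)), (0.18, np.float64(3.8)), (0.2, np.float64(4.4)), (0.14, np.float64(4.4))]
2 [(0.12, np.float64(4.4)), (0.16, np.float64(4.8)), (0.14, np.float64(4.8)), (0.1, np.float64(4.8))]
3 [(0.16, np.float64(4.6)), (0.14, np.float64(4.7)), (0.12, np.float64(4.9)), (0.18, np.float64(5.1))]
```

```bash
python3 -m pendant '[{"dp":[-0.01,-0.01,0.06],"rot":[0,0,0],"jaw":1},{"dp":[-0.01,-0.01,0.068],"rot":[0,0,0],"jaw":1},{"dp":[-0.01,-0.01,0.068],"rot":[0,0,0],"jaw":1},{"dp":[-0.01,-0.01,0.068],"rot":[0,0,0],"jaw":1}]' >/dev/null; python3 ok.py 4; python3 -m pendant '[{"dp":[0,0,0.01],"rot":[0,0,0],"jaw":1},{"dp":[0,0,0.02],"rot":[0,0,0],"jaw":1},{"dp":[0,0,0.03],"rot":[0,0,0],"jaw":1},{"dp":[0,0,0.03],"rot":[0,0,0],"jaw":1},{"dp":[0,0,0.03],"rot":[0,0,0],"jaw":1}]' >/dev/null; python3 ok.py 6; python3 -c "
from h import *
boxpos()"
```

```text
[ 554.62 -130.69  100.03] [-0.1  -0.96  0.49] 32.23
[ 554.56 -130.93   94.19] [0.15 0.87 1.79] 32.85
box xyz mm [  0.61 -76.58  94.19] rot [3.1414e+00 5.0000e-04 2.8908e+00] F [0.15 0.87 1.79] t 32.85
```

```bash
python3 -m pendant '[{"dp":[0,0,0.01],"rot":[0,0,0],"jaw":1},{"dp":[0,0,0.013],"rot":[0,0,0],"jaw":1},{"dp":[0,0,0.013],"rot":[0,0,0],"jaw":1}]' >/dev/null; python3 ok.py 6 && python3 -m pendant '[{"dp":[0,0,0.003],"rot":[0,0,0],"jaw":1},{"dp":[0,0,0.003],"rot":[0,0,0],"jaw":1}]' >/dev/null; python3 ok.py 6 && python3 -m pendant '[{"dp":[0,0,0.003],"rot":[0,0,0],"jaw":1},{"dp":[0,0,0.003],"rot":[0,0,0],"jaw":1}]' >/dev/null; python3 ok.py 6.2 && python3 -m pendant '[{"dp":[0,0,0.003],"rot":[0,0,0],"jaw":1},{"dp":[0,0,0.003],"rot":[0,0,0],"jaw":1}]' >/dev/null; python3 ok.py 6.2
```

```text
[ 554.57 -130.95   91.47] [-0.61  1.8   4.87] 33.23
[ 554.56 -130.96   91.09] [-1.45  1.82  6.41] 33.48
[ 554.56 -130.96   91.09] [-1.45  1.82  6.41] 33.48
[ 554.56 -130.96   91.09] [-1.45  1.82  6.41] 33.48
```

```bash
python3 -m pendant '[{"dp":[0,0,0.002],"rot":[0,0,0],"jaw":1},{"dp":[0,0,0.002],"rot":[0,0,0],"jaw":1}]' >/dev/null; python3 ok.py 7.3 && python3 -m pendant '[{"dp":[0,0,0.002],"rot":[0,0,0],"jaw":1},{"dp":[0,0,0.002],"rot":[0,0,0],"jaw":1}]' >/dev/null; python3 ok.py 7.3
```

```text
[ 554.57 -130.96   91.03] [-2.47  2.18  8.18] 33.73
[ 554.57 -130.96   91.03] [-2.47  2.18  8.18] 33.73
```

```bash
python3 -m pendant '[{"dp":[0,0,-0.02],"rot":[0,0,0],"jaw":1},{"dp":[0,0,-0.05],"rot":[0,0,0],"jaw":1},{"dp":[0,0,-0.3],"rot":[0,0,0],"jaw":1},{"dp":[0.2,-0.5,-0.6],"rot":[0,0,0],"jaw":1},{"dp":[0.3,-1,-0.6],"rot":[0,0,0],"jaw":1},{"dp":[0.3,-1,-0.6],"rot":[0,0,0],"jaw":1},{"dp":[0.3,-1,-0.6],"rot":[0,0,0],"jaw":1},{"dp":[0.3,-1,-0.6],"rot":[0,0,0],"jaw":1},{"dp":[0.3,-1,-0.6],"rot":[0,0,0],"jaw":1}]' >/dev/null; python3 ok.py 5
python3 - <<'E'
from h import *
c=r.capture("side"); values(c["color"],c,hi=.6); phase(c["color"],c)
v=proj(c,w(Q,(0,.0,.09)))[0].astype(int); save(c,'s5',(v[0]-75,v[1]-60,v[0]+85,v[1]+60),5)
E
```

```text
[ 446.31 -309.49  209.63] [0.34 0.22 0.22] 34.85
1 [(np.float64(4.25), np.float64(18.4)), (np.float64(4.1), np.float64(18.9)), (np.float64(4.2), np.float64(19.3)), (np.float64(4.15), np.float64(19.3)), (np.float64(4.3), np.float64(21.5)), (np.float64(4.05), np.float64(24.4))]
2 [(np.float64(7.15), np.float64(10.9)), (np.float64(7.1), np.float64(11.5)), (np.float64(7.2), np.float64(13.8)), (np.float64(7.25), np.float64(16.2)), (np.float64(7.05), np.float64(17.8)), (np.float64(7.0), np.float64(22.6))]
3 [(np.float64(2.1), np.float64(15.5)), (np.float64(2.15), np.float64(16.0)), (np.float64(2.25), np.float64(17.2)), (np.float64(2.2), np.float64(17.5)), (np.float64(2.05), np.float64(18.9)), (np.float64(2.3), np.float64(21.2))]
1 [(0.16, np.float64(8.4)), (0.2, np.float64(8.7)), (0.18, np.float64(8.8)), (0.14, np.float64(9.4))]
2 [(0.16, np.float64(8.1)), (0.12, np.float64(8.3)), (0.14, np.float64(8.5)), (0.18, np.float64(8.5))]
3 [(0.14, np.float64(7.2)), (0.16, np.float64(7.4)), (0.12, np.float64(7.5)), (0.18, np.float64(7.6))]
```

View pics/s5.png

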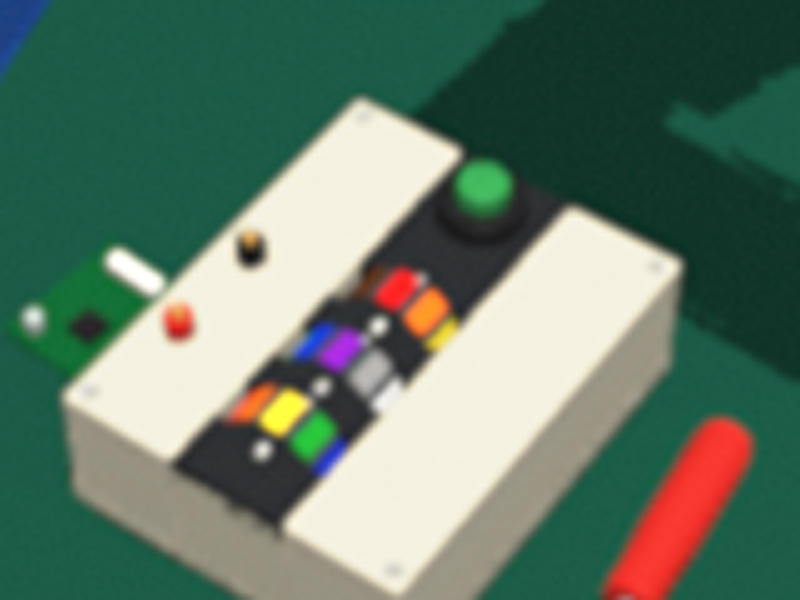

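The picture shows yellow (285,412), violet (342,350) and red (398,288) uppermost between the index bars. The button at (483,185) is back up, and the arm is clear of the box.

```bash
python3 -c "
from bench import r
print(r.hand_in())"
```

```text
the job is handed in; nothing more can be done
None
```

The wheels are set to yellow-violet-red (4-7-2) and clicked in; the load button was then pressed to its stop and came back up. The job was handed in at about 35 s, and the highest force I read on the box was 9.2 N.

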